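# Undo the two-stage catch of an instrument case on a switchroom desk

### The job

Undo the catch on the yellow instrument case: slide its red safety tab sideways off the black latch lever, all the way to its stop, then lift the lever until it stands about upright, and let go. Leave the tab where you slid it, do not force the lever while the tab still covers it, and do not touch the grey case, which has the same catch.

Things in the scene. Friction and masses are not known exactly. Their poses are not given: they have to be found in the camera images.
- yellow_case: Yellow hard case, fixed, 190 (x) x 260 (y) x 100 mm, the catch to undo on its flat lid top. Origin: centre of its underside; z up, front with carrying handle towards -x. The entries for tab and latch give places in this frame in mm, as they are at joint value 0. A loose roll of white tape, 84 mm wide and 24 high, lies on the lid around x = 45, y = -78, clear of the catch.
- tab (a joint): Red safety tab, slides along the case's +y, in m: 0 locked, its tongue (x -25 to -5, top z 120) over the lever; clear from 0.014; stop at 0.024. Friction 2.5 N, stays where left. Upright fin 22 (x) x 10 (y), centred at x = -15, y = 36, z 119 to 156: pinch it across y at z = 145 and draw it to +y, or push it.
- latch (a joint): Black lever, angle in rad about a y axis through (20, 0, 110): 0 flat, grows as its grip swings up and over to +x, 1.57 upright, stop 1.75; blocked at about 0.06 under the tab. Hinge friction 0.12 N m, stays where left. Arm 20 wide, 8 thick, runs to -x; at its end an upright grip 14 (x) x 22 (y), centred at x = -55, y = 0, z 106 to 145: pinch it across y at z = 130.
- grey_case: Grey hard case, fixed, of the same shape and size with the same catch (red tab, black lever); origin and axes as for the yellow case. A screwdriver lies across its lid. Not to be touched.

How it is judged:
By the outcome, as a careful person would: the job done as asked, in the order asked, and still so for the second after the job is handed in, with the robot touching nothing.
It also fails if it takes over 38 s, if anything falls off the work surface, if the arm or the gripper's body presses on something with over 40 N, if the wrist force passes 120 N, or if a joint passes its speed limit or range.

### The arm

A 7-joint arm with a two-finger parallel gripper is mounted at the origin on the work surface. World frame = base frame: x ahead of the robot, y to its left, z up, the work surface at z = 0. Lengths are in m, angles in degrees, forces in N, time in s.
With the tool pointing down it reaches from about 0.4 to 0.9 m from the base axis. Payload 5.5 kg.
Tool frame: the origin (TCP) lies midway between the tips of the shut fingers; the grasp point (between the pads) lies 19 mm behind it; x points along the fingers, z is the direction in which the jaws open and shut, and the axes are right-handed (so a half turn about x gives the same grasp; the last joint's range is limited). The gripper opens to 92 mm and grips with 3 to 60 N. Pads are 19 mm wide; open, the fingers measure 130 mm over their backs; the gripper's body (75 mm by 190 mm) begins 47 mm behind the grasp point.
Start: joints at [-56.998, 28.699, -24.465, 88.831, 12.651, 65.22, -12.049], TCP at [0.2, 0.618, 0.227] pointing down, gripper open.
Joint ranges: [-164.97, 164.97], [-17.58, 116.51], [-87.97, 89.64], [11.32, 138.91], [-80.73, 260.73], [10.89, 115.49], [-147.41, 147.41]. Speed limits (degrees/s): [147.25, 147.25, 180, 180, 180, 180, 180].

### API

Orientations are given as [roll, pitch, yaw] about the fixed x, y, z axes, in that order (R = Rz(yaw) Ry(pitch) Rx(roll)).
In Python, from bench import get_obs, grab_frame, ctrl gives the robot as it stands. The module is installed in compiled form; this text tells all that it offers.
- The arm moves only by the tool carry_out, never from a script. Its argument "plan" is one flat list of numbers, 4 for each row, row after row: the shift along the tool's x, y, z as a fraction of full scale, then the turn about the tool's x as a fraction of full scale. A call has exactly 8 rows; each row is the pose to reach, as a shift and turn from the pose commanded when the call began, along the tool's axes at that moment, turning the shorter way round; what a row does not reach only later rows make up. Full scale, the value 1, is 250 mm for a shift and 2 pi rad for a turn. A row lasts 1/12 s, in which the tool goes at most 41.7 mm and 7.16 degrees, less where a joint would pass 70% of its speed; a pose out of reach is approached as far as the arm can. A call with a number of a shift or a turn outside -1 to 1 is refused whole. A call with a gripper value outside its range is refused whole. "grip" is the opening, from 0 (shut) to 1 (fully open), set as the call begins (left out, the last holds). The fingers move at their own pace and stop on an object; "force" is the grip in N (left out, the last holds). Time passes only in rows, so rows that repeat a pose let the fingers close, or fill a call up. It gives the time, the measured TCP pose, the force and the opening at its end, in the units of the state.
- get_obs(): the state, without advancing time (a new reading comes with each control period).
- grab_frame(name): name is "scene" or "top" or "wrist"; returns a dict with "image" (384x512x3 uint8, red, green, blue), "depth" (384x512 float32, m along the optical axis (not along the pixel's ray), 0 where there is no reading), "fx", "fy", "cx", "cy" (pixels), "rvec" (rotation vector, rad) and "tvec" (3), from world to camera coordinates, as OpenCV has them. Camera axes: x right, y down, z forward; pixel columns grow to the right and rows downward; lengths in m; the calibration is good to about 2 mm. A picture is of the moment at which its call begins.
- ctrl.hand_in(): hands the job in, once; it reports no verdict.
The state is a dict: "time_s": time; "q": joint angles; "joint_velocities": joint speeds; "effort": joint torques, N m; "position": TCP position; "ee_rot": TCP orientation; "force": force on the tool from outside, world axes, zero at the start; "moment": the same for the moment, N m; "grip_width": finger opening in m.
Only numpy, scipy, OpenCV 4.12 (cv2) and the standard library are available. Lean on these libraries where they do the work, as an engineer would, in place of code of your own. Each camera call takes 0.05 s, during which the arm holds its last target. There are 200 camera calls.

## Working session

There is one attempt and no reset: what is moved stays moved. The work goes in short steps, Python scripts to look and compute and a tool call to move; the robot and the scene stay as the last step left them, time stands still between calls to the robot, and variables do not carry over. Pictures are saved under pics/ and viewed, about 8 in all and at most 12, crops included, and the job is handed in when it is done.

Besides the shell and the picture viewer there is one more tool, called by a JSON object that holds its "name" and its "arguments". carry_out: Moves the arm, as the interface text tells. Shift numbers are shares of 250 mm and turn numbers shares of 2 pi rad, none past 1 either way. Its arguments: {"type":"object","properties":{"plan":{"type":"array","items":{"type":"number","minimum":-1,"maximum":1}},"grip":{"type":"number"},"force":{"type":"number"}},"required":["plan"]}

```bash
mkdir -p pics; cat > h.py <<'E'
import numpy as np, cv2
from bench import get_obs, grab_frame, ctrl
def pts(f):
    d=f["depth"]; v,u=np.indices(d.shape)
    c=np.stack([(u-f["cx"])/f["fx"]*d,(v-f["cy"])/f["fy"]*d,d],-1)
    R=cv2.Rodrigues(np.array(f["rvec"],float))[0]
    w=(c-np.array(f["tvec"]).ravel())@R
    w[d==0]=np.nan
    return w
def save(n,im): cv2.imwrite("pics/"+n+".png",cv2.cvtColor(im,cv2.COLOR_RGB2BGR))
E
python3 - <<'E'
from h import *
o=get_obs(); print(o)
F=[grab_frame(n) for n in("top","scene")]
save("a",np.vstack([F[0]["image"],F[1]["image"]])[:, :] if 0 else cv2.resize(np.hstack([f["image"] for f in F]),(800,300),interpolation=cv2.INTER_AREA))
save("top",F[0]["image"]);save("scene",F[1]["image"])
for f in F:
    w=pts(f); h=cv2.cvtColor(f["image"],cv2.COLOR_RGB2HSV)
    m=(h[...,0]>20)&(h[...,0]<35)&(h[...,1]>120)&(h[...,2]>80)&(abs(w[...,2]-.1)<.006)
    p=w[m]; print(len(p), np.median(p,0)); 
    r=cv2.minAreaRect((p[:,:2]*1000).astype(np.float32)); print(r)
    m=((h[...,0]<8)|(h[...,0]>172))&(h[...,1]>140)&(w[...,2]>.1)
    n,l,s,c=cv2.connectedComponentsWithStats(m.astype(np.uint8))
    for i in range(1,n):
        if s[i,4]>15:
            q=w[l==i]; t=q[q[:,2]>.150]; print(s[i],q.min(0),q.max(0), t.mean(0) if len(t) else None)
E
```

```text
{'time_s': 0.0, 'q': array([-56.9974876 ,  28.75229875, -24.45435906,  88.89139904,
        12.65221989,  65.21924281, -12.04988518]), 'joint_velocities': array([-0.05205842,  0.05408588,  0.07595272, -0.05114886,  0.08024707,
       -0.09988841,  0.03700322]), 'effort': array([-2.17980792e-04, -5.66601849e+01, -5.81563443e+00, -2.79103285e+01,
       -6.85421610e-02,  3.10157484e-02,  1.87239630e-04]), 'position': array([0.19984702, 0.61778631, 0.22569697]), 'ee_rot': array([ 178.50519968,   89.89085572, -109.41308165]), 'force': array([ 0.24215547, -0.12348388, -0.01949513]), 'moment': array([-0.00502836, -0.03589272,  0.04123635]), 'grip_width': 0.09182971725956826}
10342 [0.58475134 0.24054308 0.09949098]
((588.8209838867188, 221.35794067382812), (189.75143432617188, 259.4365234375), 10.914290428161621)
[385 168  57  19 702] [ 0.56543288 -0.32152518  0.11100873] [ 0.60037306 -0.22272016  0.12938218] None
[112 178  31  18 328] [0.55461386 0.21532182 0.11072159] [0.58615454 0.26956381 0.15793717] [0.56705759 0.25440249 0.15517183]
[346 204  33  19 393] [ 0.50238905 -0.20799826  0.10765822] [ 0.53501887 -0.15085614  0.159538  ] [ 0.51946493 -0.16831759  0.15515213]
3429 [0.57736895 0.18327551 0.09789178]
((585.91845703125, 218.48692321777344), (190.37054443359375, 264.7663269042969), 10.665404319763184)
[232  89  16  28 287] [0.55231342 0.21184996 0.10282661] [0.58389531 0.26680404 0.15552132] [0.56686779 0.25147263 0.15310178]
[217 230  20  40 591] [ 0.50020716 -0.21084126  0.10524197] [ 0.53309166 -0.15747991  0.1564587 ] [ 0.51892056 -0.17148352  0.15402103]
[ 265  270   19   66 1065] [ 0.56252192 -0.32540488  0.10104127] [ 0.60004519 -0.20827452  0.12782285] None
```

View pics/a.png

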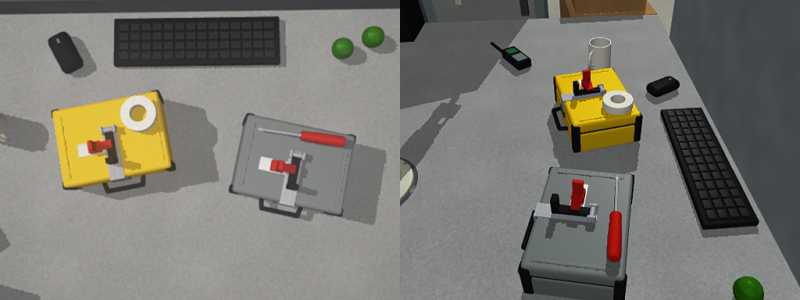

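The top view (left half) shows the yellow case with its fin near (105,145) and the tape clear of it. The grey case is on the right. The measured lid is 190×259 mm at yaw ~10.8° and z 0.10. The fin is at about (0.567, 0.253) with its top at 0.155, which matches the model prediction. First I'll do half the approach plus the turn.

{"name": "carry_out", "arguments": {"plan": [-0.0, -0.08, -0.04, -0.01, 0, -0.2, -0.1, -0.02, 0, -0.33, -0.168, -0.03, 0, -0.46, -0.234, -0.04, 0, -0.6, -0.3, -0.055, 0, -0.74, -0.37, -0.068, 0, -0.86, -0.44, -0.08, 0, -0.92, -0.468, -0.08], "grip": 1}}

```text
time_s: 0.77
position: [0.3871, 0.431, 0.2259]
ee_rot: [-175.5, 89.8, -74.7]
force: [-0.3, -0.6, -0.3]
grip_width: 0.092
```

```bash
cat >> h.py <<'E'
from scipy.spatial.transform import Rotation as Ro
C=np.array([.5875,.2205]); YAW=10.8
def w_of(x,y,z):  # case mm -> world m
    R=Ro.from_euler('z',YAW,degrees=True).as_matrix()
    return R@np.array([x,y,z])/1000+np.array([*C,0])
def go(p):  # grasp point target world -> fractions
    o=get_obs(); R=Ro.from_euler('xyz',o["ee_rot"],degrees=True).as_matrix()
    t=np.array(p)-[0,0,.019]
    s=R.T@(t-o["position"])/.25
    a=np.degrees(np.arctan2(R[1,2],R[0,2])); e=(a-(90+YAW)+90)%180-90
    print("t",round(o["time_s"],2),"pos",o["position"].round(4),"F",o["force"].round(1),"w",round(o["grip_width"],4),"frac",s.round(3),"turn",round(e/360,4),"xdir",R[:,0].round(3))
E
python3 - <<'E'
from h import *
go(w_of(-15,36,200)); go(w_of(-15,36,145))
E
```

```text
t 0.77 pos [0.3871 0.431  0.2259] F [-0.3 -0.6 -0.3] w 0.092 frac [ 0.183 -0.57  -0.832] turn -0.0001 xdir [ 0.001 -0.004 -1.   ]
t 0.77 pos [0.3871 0.431  0.2259] F [-0.3 -0.6 -0.3] w 0.092 frac [ 0.403 -0.57  -0.831] turn -0.0001 xdir [ 0.001 -0.004 -1.   ]
```

{"name": "carry_out", "arguments": {"plan": [0, -0.05, -0.07, 0, 0, -0.14, -0.2, 0, 0, -0.23, -0.34, 0, 0, -0.32, -0.47, 0, 0, -0.41, -0.6, 0, 0, -0.5, -0.73, 0, 0, -0.55, -0.81, 0, 0, -0.57, -0.832, 0]}}

```text
time_s: 1.43
position: [0.5657, 0.2526, 0.2258]
ee_rot: [177.4, 89.8, -82.2]
force: [0.2, -1.4, 0.3]
grip_width: 0.0919
```

```bash
python3 - <<'E'
from h import *
go(w_of(-15,36,145))
f=grab_frame("wrist"); save("w1",f["image"])
w=pts(f); h=cv2.cvtColor(f["image"],cv2.COLOR_RGB2HSV)
R=Ro.from_euler('z',YAW,degrees=True).as_matrix()
L=(w-[*C,0])@R*1000
m=((h[...,0]<8)|(h[...,0]>172))&(h[...,1]>140)&(abs(L[...,0])<60)&(abs(L[...,1]-30)<50)&(L[...,2]>100)
print(m.sum()); q=L[m]
if len(q): t=q[q[:,2]>150]; print("fin",t.min(0),t.max(0),len(t),"all",q.min(0),q.max(0))
d=(h[...,2]<70)&(abs(L[...,0]+55)<20)&(abs(L[...,1])<25)&(L[...,2]>139)&(L[...,2]<150)
q=L[d]
if len(q): print("grip",q.min(0),q.max(0),len(q))
E
```

```text
t 1.43 pos [0.5657 0.2526 0.2258] F [ 0.2 -1.4  0.3] w 0.0919 frac [ 0.399 -0.002  0.003] turn -0.0011 xdir [ 0.    -0.003 -1.   ]
1374
fin [-51.23986554 -19.54807749 150.81582667] [ -1.15817544  55.55671551 330.362049  ] 275 all [-51.23986554 -19.54807749 104.31201355] [  0.77638568  55.55671551 330.362049  ]
grip [-58.19675369  -9.94314355 139.03715747] [-44.62911423  11.99314247 146.6289172 ] 444
```

View pics/w1.png

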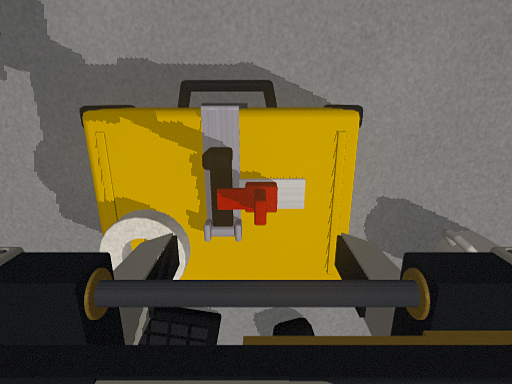

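Wrist view: the fin at about (262,198), the tongue over the lever at (232,198), and the lever grip at (217,158). The jaws straddle the fin along case y. Now I'll descend.

{"name": "carry_out", "arguments": {"plan": [0.04, 0, 0, -0.001, 0.1, 0, 0, -0.001, 0.17, 0, 0, -0.001, 0.24, 0, 0.003, -0.001, 0.31, 0, 0.003, -0.001, 0.36, 0, 0.003, -0.001, 0.39, 0, 0.003, -0.001, 0.399, 0, 0.003, -0.001], "grip": 0.6}}

```text
time_s: 2.15
position: [0.5599, 0.2607, 0.1252]
ee_rot: [88.1, 89.8, -170.5]
force: [-0.1, 0.6, 0.2]
grip_width: 0.0552
```

{"name": "carry_out", "arguments": {"plan": [0, 0, 0, 0, 0, 0, 0, 0, 0, 0, 0, 0, 0, 0, 0, 0, 0, 0, 0, 0, 0, 0, 0, 0, 0, 0, 0, 0, 0, 0, 0, 0], "grip": 0, "force": 12}}

```text
time_s: 2.82
position: [0.5626, 0.2582, 0.1274]
ee_rot: [-168.6, 89.9, -67.4]
force: [-0.2, -3.6, 4.8]
grip_width: 0.0098
```

```bash
python3 - <<'E'
from h import *
go(w_of(-15,60,145))
E
```

```text
t 2.82 pos [0.5626 0.2582 0.1274] F [-0.2 -3.6  4.8] w 0.0098 frac [ 0.005 -0.01   0.073] turn 0.001 xdir [ 0.001 -0.002 -1.   ]
```

{"name": "carry_out", "arguments": {"plan": [-0.004, 0, 0, 0, -0.004, 0, 0.015, 0, -0.004, 0, 0.03, 0, -0.004, 0, 0.045, 0, -0.004, 0, 0.06, 0, -0.004, 0, 0.07, 0, -0.004, 0, 0.08, 0, -0.004, 0, 0.08, 0]}}

```text
time_s: 3.48
position: [0.5587, 0.2781, 0.1275]
ee_rot: [-178.8, 89.9, -77.6]
force: [5.1, -5.1, -5.0]
grip_width: 0.0098
```

```bash
python3 - <<'E'
from h import *
go(w_of(-15,60,145))
R=Ro.from_euler('z',YAW,degrees=True).as_matrix()
for n in("top","scene"):
    f=grab_frame(n);w=pts(f);h=cv2.cvtColor(f["image"],cv2.COLOR_RGB2HSV);L=(w-[*C,0])@R*1000
    m=((h[...,0]<8)|(h[...,0]>172))&(h[...,1]>140)&(abs(L[...,0])<60)&(abs(L[...,1]-30)<70)&(L[...,2]>103)
    q=L[m]; print(n,len(q),q.min(0) if len(q) else'',q.max(0) if len(q) else '')
    if n=="scene": save("s2",cv2.resize(f["image"][60:220,150:360],None,fx=3,fy=3))
go(w_of(-15,60,145))
E
```

```text
t 3.48 pos [0.5587 0.2781 0.1275] F [ 5.1 -5.1 -5. ] w 0.0098 frac [ 0.006 -0.01  -0.008] turn 0.0011 xdir [ 0.001 -0.002 -1.   ]
top 0  
scene 132 [-28.28704947  17.01951277 104.22466259] [ -3.13339321  66.39090395 127.94675419]
t 3.58 pos [0.5586 0.2781 0.1275] F [ 5.  -3.7 -5.1] w 0.0098 frac [ 0.006 -0.01  -0.008] turn 0.0011 xdir [ 0.    -0.002 -1.   ]
```

View pics/s2.png

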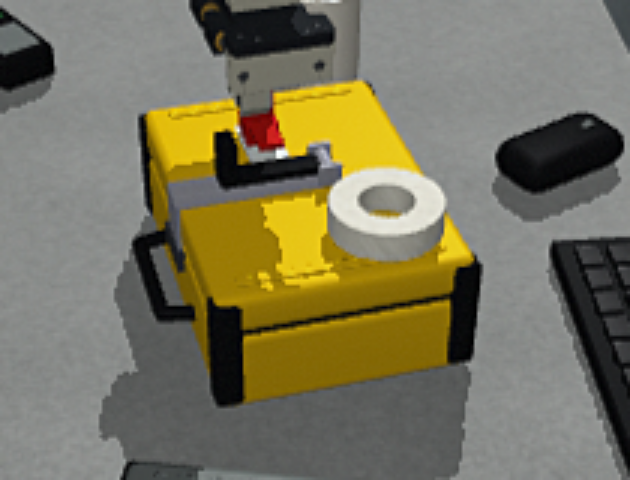

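The scene crop shows the tongue now beyond the lever at about (262,132), with the lever bare. The fin has moved about 24 mm. I'll pull a bit further to confirm the stop.

{"name": "carry_out", "arguments": {"plan": [0, 0, 0.01, 0, 0, 0, 0.02, 0, 0, 0, 0.03, 0, 0, 0, 0.03, 0, 0, 0, 0.03, 0, 0, 0, 0.03, 0, 0, 0, 0.03, 0, 0, 0, 0.03, 0]}}

```text
time_s: 4.25
position: [0.5587, 0.2785, 0.1271]
ee_rot: [169.7, 89.4, -89.4]
force: [5.9, -16.1, -2.1]
grip_width: 0.0098
```

```bash
python3 - <<'E'
from h import *
go(w_of(-15,60,145))
E
```

```text
t 4.25 pos [0.5587 0.2785 0.1271] F [  5.9 -16.1  -2.1] w 0.0098 frac [ 0.005 -0.01  -0.01 ] turn 0.0004 xdir [ 0.   -0.01 -1.  ]
```

At the stop: force rose to 16 N with no further motion. Next I'll relax, open and rise.

{"name": "carry_out", "arguments": {"plan": [0, 0, -0.01, 0, 0, 0, -0.02, 0, 0, 0, -0.03, 0, 0, 0, -0.034, 0, 0, 0, -0.034, 0, 0, 0, -0.034, 0, 0, 0, -0.034, 0, 0, 0, -0.034, 0]}}

```text
time_s: 4.92
position: [0.5586, 0.278, 0.1276]
ee_rot: [-161.2, 90.0, -60.0]
force: [5.7, -3.8, -6.5]
grip_width: 0.0097
```

{"name": "carry_out", "arguments": {"plan": [0, 0, 0, 0, 0, 0, 0, 0, 0, 0, 0, 0, 0, 0, 0, 0, 0, 0, 0, 0, 0, 0, 0, 0, 0, 0, 0, 0, 0, 0, 0, 0], "grip": 0.5}}

```text
time_s: 5.58
position: [0.5581, 0.2785, 0.128]
ee_rot: [18.1, 90.0, 119.3]
force: [-0.4, 0.2, -0.2]
grip_width: 0.0457
```

{"name": "carry_out", "arguments": {"plan": [-0.02, 0, 0, 0, -0.06, 0, 0, 0, -0.12, 0, 0, 0, -0.18, 0, 0, 0, -0.24, 0, 0, 0, -0.28, 0, 0, 0, -0.3, 0, 0, 0, -0.3, 0, 0, 0]}}

```text
time_s: 6.25
position: [0.559, 0.2789, 0.2048]
ee_rot: [-76.4, 89.8, 24.8]
force: [0.2, -0.4, 0.3]
grip_width: 0.0458
```

```bash
python3 - <<'E'
from h import *
go(w_of(-55,0,200))
R=Ro.from_euler('z',YAW,degrees=True).as_matrix()
for n in("top","scene","wrist"):
    f=grab_frame(n);w=pts(f);h=cv2.cvtColor(f["image"],cv2.COLOR_RGB2HSV);L=(w-[*C,0])@R*1000
    m=((h[...,0]<8)|(h[...,0]>172))&(h[...,1]>140)&(abs(L[...,0])<60)&(abs(L[...,1]-40)<70)&(L[...,2]>103)&(L[...,2]<165)
    q=L[m]; q=q[q[:,2]>150]
    if len(q): print(n,"fin",len(q),np.percentile(q,[3,50,97],0).round(1).tolist())
    d=(h[...,2]<80)&(abs(L[...,0]+55)<20)&(abs(L[...,1])<25)&(L[...,2]>141)&(L[...,2]<149)
    q=L[d]
    if len(q): print(n,"grip",len(q),np.percentile(q,[3,50,97],0).round(1).tolist())
go(w_of(-55,0,200))
E
```

```text
t 6.25 pos [0.559  0.2789 0.2048] F [ 0.2 -0.4  0.3] w 0.0458 frac [ 0.095  0.154 -0.25 ] turn 0.0012 xdir [ 0.003  0.001 -1.   ]
top grip 82 [[-59.7, -9.0, 141.7], [-53.5, 0.1, 143.9], [-47.2, 9.2, 146.4]]
scene fin 33 [[-25.2, 53.9, 150.5], [-14.4, 57.7, 153.4], [-5.3, 64.0, 155.3]]
scene grip 26 [[-60.1, -10.4, 141.3], [-55.3, -1.4, 142.8], [-50.5, 7.1, 145.3]]
wrist fin 278 [[-20.3, 57.2, 153.7], [-11.2, 61.5, 155.3], [-2.3, 65.3, 156.5]]
wrist grip 516 [[-57.7, -7.9, 141.5], [-51.8, 2.2, 144.1], [-45.3, 11.4, 145.4]]
t 6.4 pos [0.5577 0.278  0.2022] F [-0.  -1.1 -0.1] w 0.0459 frac [ 0.085  0.148 -0.247] turn 0.0012 xdir [-0.001 -0.001 -1.   ]
```

{"name": "carry_out", "arguments": {"plan": [0, 0.02, -0.035, 0, 0, 0.05, -0.085, 0, 0, 0.08, -0.135, 0, 0, 0.11, -0.185, 0, 0, 0.13, -0.225, 0, 0, 0.144, -0.243, 0.001, 0, 0.144, -0.243, 0.001, 0, 0.144, -0.243, 0.001]}}

```text
time_s: 7.07
position: [0.5347, 0.2118, 0.2029]
ee_rot: [-17.7, 90.0, 83.1]
force: [0.1, 0.7, 0.4]
grip_width: 0.0458
```

```bash
python3 - <<'E'
from h import *
go(w_of(-53.5,1,131))
f=grab_frame("wrist");save("w3",f["image"])
go(w_of(-53.5,1,131))
E
```

```text
t 7.07 pos [0.5347 0.2118 0.2029] F [0.1 0.7 0.4] w 0.0458 frac [ 0.364  0.    -0.001] turn 0.0001 xdir [ 0.  0. -1.]
t 7.12 pos [0.5348 0.2124 0.203 ] F [0.2 1.3 0.9] w 0.046 frac [ 0.364  0.001 -0.004] turn 0.0003 xdir [ 0.     0.001 -1.   ]
```

View pics/w3.png

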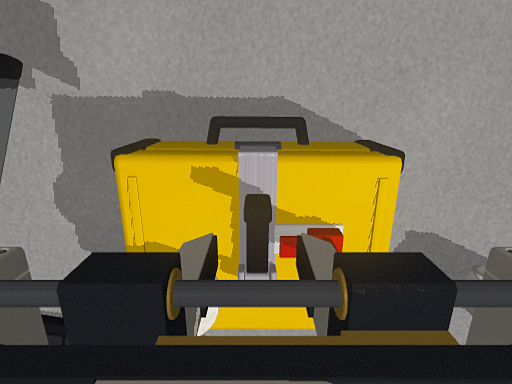

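The jaws (inner edges near columns 216 and 298) are centred on the lever grip at (257,207), and the tab is clear at (310,243). I'll descend and pinch lightly.

{"name": "carry_out", "arguments": {"plan": [0.04, 0, 0, 0, 0.1, 0, 0, 0, 0.16, 0, 0, 0, 0.22, 0, 0, 0, 0.28, 0, 0, 0, 0.33, 0, 0, 0, 0.36, 0, 0, 0, 0.362, 0, 0, 0]}}

```text
time_s: 7.78
position: [0.5333, 0.2117, 0.1102]
ee_rot: [93.3, 89.8, -165.8]
force: [-0.5, 0.4, -0.1]
grip_width: 0.046
```

{"name": "carry_out", "arguments": {"plan": [0, 0, 0, 0, 0, 0, 0, 0, 0, 0, 0, 0, 0, 0, 0, 0, 0, 0, 0, 0, 0, 0, 0, 0, 0, 0, 0, 0, 0, 0, 0, 0], "grip": 0, "force": 8}}

```text
time_s: 8.45
position: [0.5352, 0.2125, 0.1132]
ee_rot: [-64.9, 89.9, 36.0]
force: [-0.0, 1.4, 3.9]
grip_width: 0.0218
```

```bash
python3 - <<'E'
from h import *
go(w_of(-53.5,1,131))
o=get_obs();g=o["position"]+[0,0,.019]
R=Ro.from_euler('z',YAW,degrees=True).as_matrix()
l=(g-[*C,0])@R*1000; print(l)
# pivot offset: frame origin shifted by +1.5 in x
px,pz=21,110; dx,dz=l[0]-px,l[2]-pz
for a in range(0,95,6):
    t=np.radians(a); # x' = dx cos + dz sin ; z' = -dx sin + dz cos
    X=dx*np.cos(t)+dz*np.sin(t); Z=-dx*np.sin(t)+dz*np.cos(t)
    print(a,"x",round(-(Z-dz)/250,3),"y",round(-(X-dx)/250,3))
E
```

```text
t 8.45 pos [0.5352 0.2125 0.1132] F [-0.   1.4  3.9] w 0.0218 frac [ 0.005  0.002 -0.004] turn 0.0003 xdir [ 0.001  0.001 -1.   ]
[-52.88609395   1.89649285 132.21239503]
0 x -0.0 y -0.0
6 x -0.03 y -0.011
12 x -0.06 y -0.025
18 x -0.087 y -0.042
24 x -0.113 y -0.062
30 x -0.136 y -0.084
36 x -0.157 y -0.109
42 x -0.175 y -0.135
48 x -0.19 y -0.164
54 x -0.202 y -0.194
60 x -0.212 y -0.225
66 x -0.217 y -0.257
72 x -0.22 y -0.289
78 x -0.219 y -0.321
84 x -0.214 y -0.353
90 x -0.207 y -0.384
```

Gripped at 21.8 mm. I'll swing the lever along the arc, first part to about 36°.

{"name": "carry_out", "arguments": {"plan": [-0.03, -0.011, 0, 0, -0.045, -0.018, 0, 0, -0.06, -0.025, 0, 0, -0.087, -0.042, 0, 0, -0.1, -0.052, 0, 0, -0.113, -0.062, 0, 0, -0.136, -0.084, 0, 0, -0.157, -0.109, 0, 0]}}

```text
time_s: 9.12
position: [0.5604, 0.2171, 0.1519]
ee_rot: [89.6, 89.8, -169.5]
force: [-3.7, 2.8, -0.0]
grip_width: 0.0219
```

```bash
cat > s.py <<'E'
from h import *
import sys
o=get_obs();g=o["position"]+[0,0,.019]
R=Ro.from_euler('z',YAW,degrees=True).as_matrix()
l=(g-[*C,0])@R*1000; print("t",o["time_s"],"grasp",l.round(1),"F",o["force"].round(1),"w",o["grip_width"])
f=grab_frame("scene");save(sys.argv[1],cv2.resize(f["image"][60:220,150:360],None,fx=3,fy=3))
E
python3 s.py s4
```

```text
t 9.1167 grasp [-27.3   1.7 170.9] F [-3.7  2.8 -0. ] w 0.021907107034146143
```

View pics/s4.png

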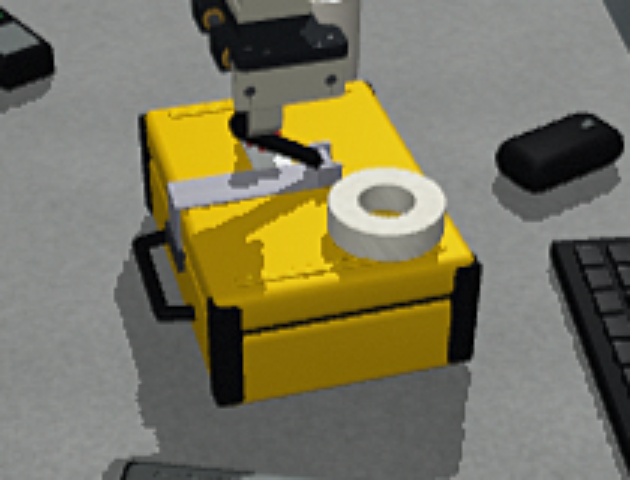

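The crop shows the lever rising as held, with its arm tilted between (240,125) and (325,160). Next part is to 72°.

{"name": "carry_out", "arguments": {"plan": [-0.01, -0.013, 0, 0, -0.018, -0.026, 0, 0, -0.033, -0.055, 0, 0, -0.045, -0.085, 0, 0, -0.05, -0.1, 0, 0, -0.055, -0.116, 0, 0, -0.06, -0.148, 0, 0, -0.063, -0.18, 0, 0]}}

```text
time_s: 9.83
position: [0.6061, 0.2257, 0.1681]
ee_rot: [-87.0, 90.0, 13.9]
force: [-2.7, 2.4, 2.4]
grip_width: 0.0219
```

{"name": "carry_out", "arguments": {"plan": [0, -0.016, 0, 0, 0.001, -0.032, 0, 0, 0.003, -0.048, 0, 0, 0.006, -0.064, 0, 0, 0.009, -0.08, 0, 0, 0.013, -0.095, 0, 0, 0.013, -0.095, 0, 0, 0.013, -0.095, 0, 0]}}

```text
time_s: 10.5
position: [0.6306, 0.2302, 0.1647]
ee_rot: [-81.6, 89.8, 19.2]
force: [1.6, 2.3, 4.1]
grip_width: 0.0217
```

```bash
python3 s.py s5
```

```text
t 10.5 grasp [ 44.2   1.5 183.7] F [1.6 2.3 4.1] w 0.021732665517290393
```

View pics/s5.png

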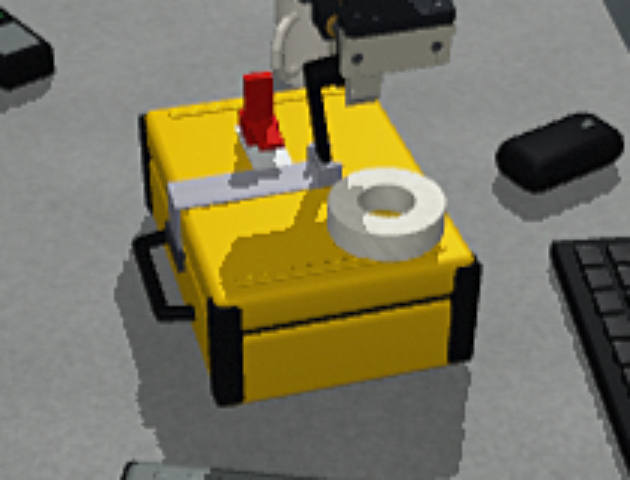

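The lever stands about upright, with its arm from (322,155) to (318,70) and the red fin standing clear at (258,100). I'll open, rise straight up and measure.

{"name": "carry_out", "arguments": {"plan": [0, 0, 0, 0, 0, 0, 0, 0, 0, 0, 0, 0, 0, 0, 0, 0, 0, 0, 0, 0, 0, 0, 0, 0, 0, 0, 0, 0, 0, 0, 0, 0], "grip": 0.6}}

```text
time_s: 11.22
position: [0.6289, 0.2298, 0.1642]
ee_rot: [111.9, 90.0, -147.2]
force: [0.3, 0.3, -0.9]
grip_width: 0.055
```

{"name": "carry_out", "arguments": {"plan": [-0.02, 0, 0, 0, -0.06, 0, 0, 0, -0.12, 0, 0, 0, -0.2, 0, 0, 0, -0.28, 0, 0, 0, -0.36, 0, 0, 0, -0.42, 0, 0, 0, -0.44, 0, 0, 0]}}

```text
time_s: 11.88
position: [0.6305, 0.2308, 0.2787]
ee_rot: [-80.1, 89.7, 20.8]
force: [-0.2, -0.8, -0.3]
grip_width: 0.055
```

{"name": "carry_out", "arguments": {"plan": [0, 0.05, 0, 0, 0, 0.15, 0, 0, 0, 0.25, 0, 0, 0, 0.35, 0, 0, 0, 0.45, 0, 0, 0, 0.53, 0, 0, 0, 0.58, 0, 0, 0, 0.6, 0, 0]}}

```text
time_s: 12.55
position: [0.4797, 0.2013, 0.2745]
ee_rot: [144.9, 90.0, -114.2]
force: [-0.1, 0.2, -0.2]
grip_width: 0.0549
```

```bash
python3 s.py s6; python3 - <<'E'
from h import *
R=Ro.from_euler('z',YAW,degrees=True).as_matrix()
f=grab_frame("scene");w=pts(f);h=cv2.cvtColor(f["image"],cv2.COLOR_RGB2HSV);L=(w-[*C,0])@R*1000
d=(h[...,2]<80)&(h[...,1]<110)&(abs(L[...,0]-30)<50)&(abs(L[...,1])<18)&(L[...,2]>118)&(L[...,2]<215)
q=L[d]
for z in range(118,215,8):
    s=q[(q[:,2]>=z)&(q[:,2]<z+8)]
    if len(s)>2: print(z,len(s),s.min(0).round(1),s.max(0).round(1))
m=((h[...,0]<8)|(h[...,0]>172))&(h[...,1]>140)&(abs(L[...,0])<60)&(abs(L[...,1]-40)<70)&(L[...,2]>150)&(L[...,2]<165)
print("fin",np.percentile(L[m],[3,50,97],0).round(1).tolist())
E
```

```text
t 12.55 grasp [-109.5    1.4  293.5] F [-0.1  0.2 -0.2] w 0.05491804821418694
118 5 [ 14.1 -10.2 119.2] [ 15.8   4.8 125.1]
126 5 [ 13.3  -8.9 127.5] [ 21.5  -1.9 129.6]
174 8 [  5.6 -10.4 174.9] [ 11.4   6.8 181.3]
182 59 [  4.8 -14.2 182.1] [ 44.3   9.3 190. ]
190 62 [  7.  -12.9 190. ] [ 43.   11.5 195.4]
fin [[-24.7, 52.6, 150.3], [-14.4, 58.2, 153.0], [-5.5, 65.2, 154.9]]
```

View pics/s6.png

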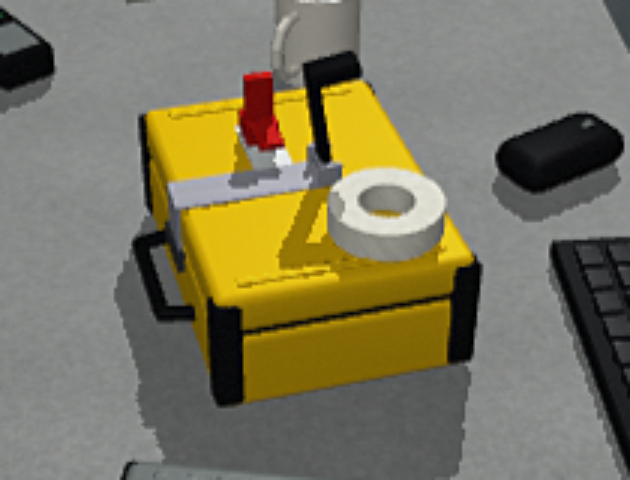

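The tab is at its stop and the lever stays where left. Depth says the lever sits at about 82° (back corner x≈5, tip x≈44), so it slipped in the pads. I'll nudge it upright with shut fingers from the -x side.

{"name": "carry_out", "arguments": {"plan": [0.03, -0.03, 0, 0, 0.1, -0.08, 0, 0, 0.17, -0.13, 0, 0, 0.24, -0.18, 0, 0, 0.3, -0.23, 0, 0, 0.35, -0.26, 0, 0, 0.378, -0.28, 0, 0, 0.378, -0.28, 0, 0], "grip": 0}}

```text
time_s: 13.32
position: [0.551, 0.2144, 0.1768]
ee_rot: [90.2, 89.8, -168.9]
force: [-1.1, -0.2, 0.1]
grip_width: 0.0064
```

```bash
python3 s.py s7
```

```text
t 13.3167 grasp [-37.    0.8 195.8] F [-1.1 -0.2  0.1] w 0.006440432204510616
```

{"name": "carry_out", "arguments": {"plan": [0, -0.04, 0, 0, 0, -0.08, 0, 0, 0, -0.11, 0, 0, 0, -0.13, 0, 0, 0, -0.15, 0, 0, 0, -0.165, 0, 0, 0, -0.175, 0, 0, 0, -0.175, 0, 0]}}

```text
time_s: 14.03
position: [0.5937, 0.2232, 0.1798]
ee_rot: [-66.4, 90.0, 34.5]
force: [-0.1, -0.1, -0.3]
grip_width: 0.0006
```

```bash
python3 s.py s8; cat > lev.py <<'E'
from h import *
R=Ro.from_euler('z',YAW,degrees=True).as_matrix()
f=grab_frame("scene");w=pts(f);h=cv2.cvtColor(f["image"],cv2.COLOR_RGB2HSV);L=(w-[*C,0])@R*1000
d=(h[...,2]<80)&(h[...,1]<110)&(abs(L[...,0]-30)<50)&(abs(L[...,1])<18)&(L[...,2]>118)&(L[...,2]<200)
q=L[d]
for a,b in((118,130),(130,170),(174,182),(182,190),(190,200)):
    s=q[(q[:,2]>=a)&(q[:,2]<b)]
    if len(s)>2: print(a,len(s),s.min(0).round(1),s.max(0).round(1))
E
python3 lev.py
```

```text
t 14.0333 grasp [  6.6   1.5 198.8] F [-0.1 -0.1 -0.3] w 0.0005522642639182731
118 11 [ 15.3 -10.2 118.6] [ 20.3   5.7 129.7]
130 17 [ 15.9 -12.8 133.2] [ 18.5   0.2 169.5]
174 13 [ -1.3 -11.6 175.7] [ 53.3  -1.6 182. ]
182 75 [ -6.7 -15.5 182.2] [ 53.3  15.5 190. ]
190 38 [ 14.8 -17.3 190. ] [ 52.4   4.4 198.9]
```

View pics/s8.png

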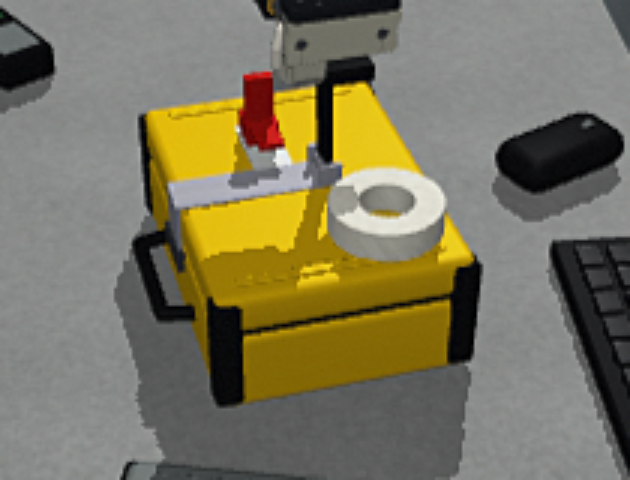

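The lever arm is now vertical in the picture, from (326,155) to (323,78). Depth agrees: the back face is at x≈15–16 at all heights and the tip at 53, so about 89–90°. I'll retreat to -x and up.

{"name": "carry_out", "arguments": {"plan": [0, 0.03, 0, 0, 0, 0.08, 0, 0, 0, 0.14, 0, 0, -0.05, 0.2, 0, 0, -0.15, 0.26, 0, 0, -0.25, 0.32, 0, 0, -0.32, 0.36, 0, 0, -0.35, 0.38, 0, 0]}}

```text
time_s: 14.8
position: [0.4995, 0.2056, 0.2701]
ee_rot: [-88.7, 89.8, 12.3]
force: [-0.1, 0.2, 0.4]
grip_width: 0.0005
```

{"name": "carry_out", "arguments": {"plan": [0, 0, 0, 0, 0, 0, 0, 0, 0, 0, 0, 0, 0, 0, 0, 0, 0, 0, 0, 0, 0, 0, 0, 0, 0, 0, 0, 0, 0, 0, 0, 0]}}

```text
time_s: 15.47
position: [0.5001, 0.2051, 0.2668]
ee_rot: [81.0, 90.0, -178.1]
force: [0.6, 0.1, 0.7]
grip_width: 0.0003
```

```bash
python3 s.py s9; python3 lev.py
```

```text
t 15.4667 grasp [-88.7   1.3 285.8] F [0.6 0.1 0.7] w 0.0002732657690998036
118 8 [ 16.  -12.2 119. ] [ 18.4   1.3 129.1]
130 12 [ 16.4 -13.3 132.1] [ 18.2  -7.6 167.6]
174 14 [ 15.1 -12.  175.7] [ 54.   10.8 181.5]
182 85 [ 14.7 -12.5 182.7] [ 54.1  12.1 190. ]
190 39 [ 16.8 -11.7 190.1] [ 51.9   8.8 193.1]
```

View pics/s9.png

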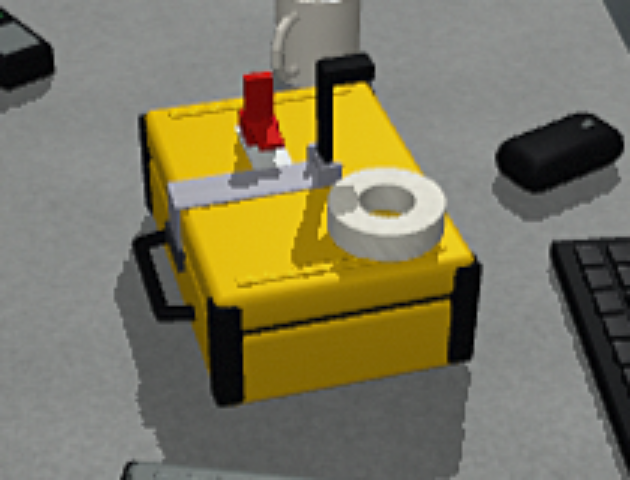

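The lever stands upright on its own from (326,155) to (325,65). The tab is still at its stop (258,105), and the robot is clear.

```bash
python3 -c "
from bench import ctrl
print(ctrl.hand_in())"
```

```text
the job is handed in; nothing more can be done
None
```

The catch on the yellow case is undone, and I handed the job in at about 15.5 s of the 38 s allowed; the hand-in gives no verdict.

- **Tab:** I pinched the fin and drew it to +y until it stopped. Pulling further raised the force to 16 N with no more movement, so it was at its stop. The depth measurement after I let go of the tab put the fin at about y = 58–61 mm, against 60 expected, and the last picture shows it there.
- **Lever:** I lifted the lever by its grip only after the tab was clear. On release it measured only about 82°, because the grip had slipped in the pads. I then pushed it the rest of the way with the fingers shut. The last check, with the robot clear, shows the arm vertical at about 89–90° and staying there.
- **Rest of the scene:** I never moved over or near the grey case. The tape is still in place on the lid, and the highest wrist force I read was about 17 N.
- **Disagreement:** the cameras and the robot's own readings differed by 1 to 4 mm on where the catch was. That was small enough not to affect the grasps.

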